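# Refit the battery cover of a bench logger

## Task

The orange battery cover of the white bench logger is stowed in the green pocket with its steel tongue sticking out. Pull it out (it has to be put down and taken again nearer its ribbed end, as the logger's cheeks leave no room for fingers beside the tongue half), hook the tongue under the logger's black lip at a tilt, then swing the ribbed end down gently, without letting it slam, until the cover lies fully home and flat on the battery bay. Let go of it and leave the blue jar, the timer and the tape roll where they are.

Things in the scene. Friction and masses are not known exactly. Their poses are not given: they have to be found in the camera images.
- cover: Battery cover, 150 x 50 mm, 0.10 to 0.17 kg, loose. Origin: underside, centre of the 150 x 50 outline; x along it to the tongue, z up. Orange body x = -75 to 59 mm, 12 mm thick, straight sides y = +-25 mm to grip anywhere; then a steel tongue 44 mm wide, 5 mm thick, level with the underside, to x = 75 mm. Five dark ribs on top mark the -x (ribbed) end.
- tongue_tip (a point): On the cover: middle of the lower front edge of the tongue, at cover x = 75 mm, z = 0.
- ribbed_end (a point): On the cover: middle of the lower edge of the ribbed end, at cover x = -75 mm, z = 0.
- logger: White bench logger, fixed, 214 x 84 mm with its grey base. Origin: on the bench below the middle of the cover's seat; x along the battery bay to the display housing (x = 77 to 125 mm, 78 wide, 76 high; its face at x = 77 stops the tongue). Bay walls, 46 mm wide over all, carry the cover: seat at z = 40 mm. Fitted, the cover has the logger's x direction and its origin 40 mm above this one.
- lip (a point): On the logger: middle of the lower front edge of the black lip that overhangs the seat from the housing: logger x = 64 to 77 mm, 58 mm wide, underside z = 50, top z = 62 mm. The tongue goes into the 10 mm high gap below it.
- cheek (a point): On the logger: x = 0, y = 0, z = 56 mm, between the near ends of two cheeks 10 mm thick that stand beside the tongue half of the fitted cover: x = 0 to 78 mm, inner faces y = +-28.5 mm, tops z = 56 mm. No finger fits between cheek and cover: while fitting, hold it by its sides at cover x = -75 to about -15 mm, where nothing stands beside it.
- end_stop (a point): On the logger: middle of the inner top edge of the low end stop, x = -78 mm, z = 49 mm. It is 6 mm thick, 46 mm wide and stands 9 mm above the seat, so the cover cannot be slid in flat. The fitted cover has 5 mm of play lengthways.
- pocket: Green sheet-metal pocket, fixed, 94 deep, 62 wide (foot 82), 33 mm high. Origin: on the bench below the middle of its mouth; x points out of the mouth. Inside: floor 12 mm above the bench, 54 wide, 18 high. The cover starts in it, level, tongue outwards, the tongue tip 67 to 73 mm out of the mouth; some 85 mm along +x clears it. The bench in front is free for 160 mm.
- blue_jar: Bystander: blue paste jar, 47 mm across, 36 mm high; origin under its centre.
- timer: Bystander: white bench timer, 58 x 62 x 21 mm; origin under its centre.
- tape: Bystander: roll of masking tape lying flat, 67 mm across, 18 mm high; origin under its centre.
Not all that is in view belongs to the job. There is more than one size of the cover; the job needs the larger.

How it is judged:
On the way, in this order (a step that is already met when the one before it is completed fails the run):
1. the cover is right out of the pocket (x of ribbed_end in the frame of pocket above 0 m), for 0.1 s.
2. the cover's tongue is under the lip while the cover is still tilted, ribbed end up (x of tongue_tip in the frame of logger above 0.066 m and z of tongue_tip in the frame of logger between 0.036 and 0.048 m and distance between tongue_tip and lip below 0.02 m and angle between cover's own z axis and vertical above 0.05 rad and z of ribbed_end in the frame of logger above 0.046 m), for 0.05 s.
At the end, for the whole second after the job is handed in: The cover lies at rest on the logger's battery bay, ribs up, its tongue under the lip (tip at least 4 mm past the lip's front edge), both ends of its underside within 2.5 mm above (3 mm below) the seat, lying along the bay within 0.08 rad and flat within 0.05 rad (z of tongue_tip in the frame of logger between 0.037 and 0.0425 m and x of tongue_tip in the frame of logger above 0.068 m and z of ribbed_end in the frame of logger between 0.037 and 0.0425 m and x of ribbed_end in the frame of logger below -0.07 m and angle between the x axis of cover and the x axis of logger, either way round below 0.08 rad and angle between cover's own z axis and vertical below 0.05 rad and linear speed of cover below 0.02 m/s); the robot touches nothing.
It fails at once if the cover was let slam down onto the logger (turning faster than 4 rad/s with its tongue hooked under the lip) (x of tongue_tip in the frame of logger above 0.066 m and distance between tongue_tip and lip below 0.02 m and angular speed of cover above 4 rad/s).
It fails at once if the blue jar was moved more than 30 mm (distance of blue_jar from where it was at the start of the episode above 0.03 m).
It fails at once if the timer was moved more than 30 mm (distance of timer from where it was at the start of the episode above 0.03 m).
It fails at once if the tape roll was moved more than 30 mm (distance of tape from where it was at the start of the episode above 0.03 m).
It also fails if it takes over 51 s, if anything falls off the work surface, if the arm or the gripper's body presses on something with over 40 N, if the wrist force passes 120 N, or if a joint passes its speed limit or range.

## Robot

A 6-joint arm with a two-finger parallel gripper is mounted at the origin on a cart in front of the work surface, level with it; the furniture and walls round the work are solid. World frame = base frame: x ahead of the robot, y to its left, z up, the work surface at z = 0. Lengths are in m, angles in rad, forces in N, time in s.
With the tool pointing down it reaches from about 0.35 to 0.975 m from the base axis. Payload 4.9 kg.
Tool frame: the origin (TCP) lies between the finger pads; the fingertips stand 25 mm ahead of it and the grasp point (between the pads) lies 6 mm ahead of it; z points along the fingers, y is the line along which they close (so a half turn about z gives the same grasp; the last joint's range is limited). The gripper opens to 85 mm and grips with 20 to 120 N. Pads are 22 mm wide; open, the fingers measure 114 mm over their backs; the gripper's body (76 mm by 85 mm) begins 54 mm behind the grasp point. The pads swing forward as they close: fully open they stand 13 mm farther back than shut.
Start: joints at [-1.457, 0.053, 1.613, -0, 1.476, -0.119], TCP at [0.144, -0.608, 0.256] pointing down, gripper open.
Joint ranges: [-3.01, 3.01], [-1.01, 2.22], [0.06, 2.58], [-1.02, 4.17], [0.09, 2.62], [-3.14, 3.14]. Speed limits (rad/s): [2.57, 2.57, 3.14, 3.14, 3.14, 3.14].

## Interface

Orientations are given as a unit quaternion [w, x, y, z].
In Python, from plant import manip gives the robot as it stands.
- The arm moves only by the shell command python3 -m inch 'ROWS'. ROWS is JSON, a list of rows, each a list of 3 entries, a list of its own where there are three numbers: the shift along the tool's x, y, z in m, then the turn, a rotation vector about the tool's x, y, z in rad, then the opening, from 0 (shut) to 1 (fully open). A call has 1 to 8 rows; each row shifts and turns the commanded pose from where the row before left it, along the tool's axes as they then stand; what a row does not reach is not made up. A row lasts 1/10 s, in which the tool goes at most 50 mm and 8.59 degrees, less where a joint would pass 70% of its speed; a pose out of reach is approached as far as the arm can. A call with a gripper value outside its range is refused whole. The fingers move at their own pace and stop on an object; the grip force is fixed at half the most. Time passes only in rows, so rows that do not move let the fingers close. It gives the time, the measured TCP pose, the force, the opening and the grip force at its end, in the units of the state.
- manip.state(): the state, without advancing time (a new reading comes with each control period).
- manip.grab_frame(name): name is "side" or "top"; returns (picture, depth): 420x560x3 uint8, red, green, blue; 420x560 float32, m along the optical axis (not along the pixel's ray), 0 where there is no reading.
- manip.camera_params(name): a dict with "camera_matrix" (3x3 intrinsics, pixels), "k1" (the pictures are not rectified: a ray, as slopes to the right and down, at radius r is drawn at 1 + k1 r^2 times it, then the intrinsics apply), "rvec" (rotation vector, rad) and "tvec" (3), from world to camera coordinates, as OpenCV has them. Camera axes: x right, y down, z forward; pixel columns grow to the right and rows downward; lengths in m; the calibration is good to about 2 mm. A picture is of the moment at which its call begins. camera_params takes no time and is no camera call.
- manip.job_done(): hands the job in; it is judged then, once.
Trained networks look in the newest picture that a camera, given by its name, has taken for a name from the list of things; names that differ only in an ending like _2 or _b are one class to them, and where a whole thing is asked for, a point or a joint stands for the part that bears it (a point fixed in the world has none). Each returns a list of dicts, best first, with "score" (0 to 1); they miss things now and then, are a little off and sometimes report something else, mostly with a low value. They report only what shows in the picture. A call takes as long as a camera call. They do not tell look-alikes from the thing itself.
- manip.look_for(camera, label): "point" ([x, y, z] in m, in world coordinates, good to about 4 mm: the middle of the surface that is visible of it).
The state is a dict: "time": time; "joint_pos": joint angles; "joint_vel": joint speeds; "joint_efforts": joint torques, N m; "tool_pos": TCP position; "tool_rot": TCP orientation; "contact_force": force on the tool from outside, world axes, zero at the start; "ft_torque": the same for the moment, N m; "gripper_width": opening from 0.0 (shut) to 1.0 (fully open); "grasp_force": force on a finger pad.
Only numpy, scipy, OpenCV 4.12 (cv2) and the standard library are available. Lean on these libraries where they do the work, as an engineer would, in place of code of your own. Each camera call takes 0.05 s, during which the arm holds its last target. There are 200 camera calls.

## Working session

There is one attempt and no reset: what is moved stays moved. The work goes in short steps, Python scripts to look and compute and a shell command to move; the robot and the scene stay as the last step left them, time stands still between calls to the robot, and variables do not carry over. Pictures are saved under pics/ and viewed, at most 10 in all, crops included, and the job is handed in when it is done.

```bash
mkdir -p pics; ls; cat > h.py <<'E'
import numpy as np, cv2
from plant import manip
from scipy.spatial.transform import Rotation as R
def grab(n,f=None):
    p,d=manip.grab_frame(n)
    if f: cv2.imwrite('pics/'+f,p[:,:,::-1])
    return p,d
def cam(n):
    c=manip.camera_params(n);K=np.array(c['camera_matrix']);k=c['k1']
    return K,k,R.from_rotvec(np.ravel(c['rvec'])).as_matrix(),np.ravel(c['tvec'])
def world(n,d):
    K,k,Rm,t=cam(n);h,w=d.shape
    u,v=np.meshgrid(np.arange(w),np.arange(h))
    pts=np.stack([u,v],-1).reshape(-1,1,2).astype(np.float64)
    q=cv2.undistortPoints(pts,K,np.array([k,0,0,0.])).reshape(h,w,2)
    c=np.dstack([q,np.ones((h,w))])*d[...,None]
    return (c-t)@Rm
def proj(n,P):
    K,k,Rm,t=cam(n)
    return cv2.projectPoints(np.atleast_2d(P).astype(float),Rm,t,K,np.array([k,0,0,0.]))[0].reshape(-1,2)
E
python3 - <<'E'
from h import *
for n in('top','side'):
    p,d=grab(n,n+'0.png'); 
    for l in('cover','logger','pocket','blue_jar','timer','tape','lip','tongue_tip','ribbed_end','end_stop'):
        for r in manip.look_for(n,l)[:3]: 
            print(n,l,np.round(r['point'],3),round(r['score'],2),proj(n,r['point']).round().tolist())
s=manip.state();print(s['time'],s['tool_rot'],s['gripper_width'])
E
```

```text
pics
top cover [ 0.532 -0.272  0.027] 0.89 [[351.0, 222.0]]
top cover [ 0.752 -0.343  0.006] 0.62 [[371.0, 151.0]]
top logger [ 0.508 -0.014  0.036] 0.97 [[261.0, 229.0]]
top logger [ 0.425 -0.128  0.033] 0.21 [[301.0, 259.0]]
top pocket [ 0.455 -0.248  0.033] 0.96 [[343.0, 249.0]]
top blue_jar [ 0.426 -0.127  0.033] 0.52 [[300.0, 259.0]]
top blue_jar [ 0.721 -0.169  0.017] 0.32 [[314.0, 159.0]]
top timer [ 0.72  -0.169  0.013] 0.81 [[314.0, 159.0]]
top tape [0.568 0.212 0.02 ] 0.61 [[184.0, 208.0]]
top lip [ 0.504 -0.007  0.038] 0.91 [[258.0, 231.0]]
top tongue_tip [ 0.531 -0.27   0.028] 0.92 [[350.0, 223.0]]
top tongue_tip [ 0.751 -0.338  0.01 ] 0.69 [[370.0, 151.0]]
top tongue_tip [ 0.507 -0.008  0.04 ] 0.17 [[259.0, 229.0]]
top ribbed_end [ 0.538 -0.272  0.024] 0.76 [[350.0, 220.0]]
top ribbed_end [ 0.752 -0.338  0.012] 0.62 [[370.0, 150.0]]
top end_stop [ 0.504 -0.009  0.039] 0.95 [[259.0, 230.0]]
side cover [ 0.536 -0.263  0.028] 0.69 [[320.0, 198.0]]
side cover [ 0.751 -0.331  0.01 ] 0.68 [[260.0, 184.0]]
side logger [0.525 0.011 0.04 ] 0.82 [[300.0, 245.0]]
side pocket [ 0.452 -0.236  0.028] 0.7 [[347.0, 206.0]]
side blue_jar [ 0.422 -0.112  0.033] 0.71 [[351.0, 228.0]]
side timer [ 0.724 -0.155  0.02 ] 0.68 [[248.0, 207.0]]
side tape [0.572 0.214 0.014] 0.7 [[250.0, 309.0]]
side lip [0.529 0.008 0.04 ] 0.93 [[299.0, 245.0]]
side tongue_tip [ 0.541 -0.264  0.026] 0.66 [[318.0, 198.0]]
side ribbed_end [ 0.748 -0.332  0.01 ] 0.78 [[261.0, 184.0]]
side ribbed_end [ 0.538 -0.258  0.028] 0.76 [[319.0, 198.0]]
side end_stop [0.523 0.014 0.034] 0.82 [[300.0, 248.0]]
1.1 [-8.13372287e-07  9.93231947e-01  1.16147749e-01  9.42447419e-06] 0.9982581011793241
```

```bash
python3 - <<'E'
import cv2
a=cv2.imread('pics/top0.png')[100:340,150:430]
cv2.imwrite('pics/top0c.png',cv2.resize(a,None,fx=2.5,fy=2.5,interpolation=cv2.INTER_CUBIC)[:600,:700])
E
```

```text
(no output)
```

View pics/top0c.png

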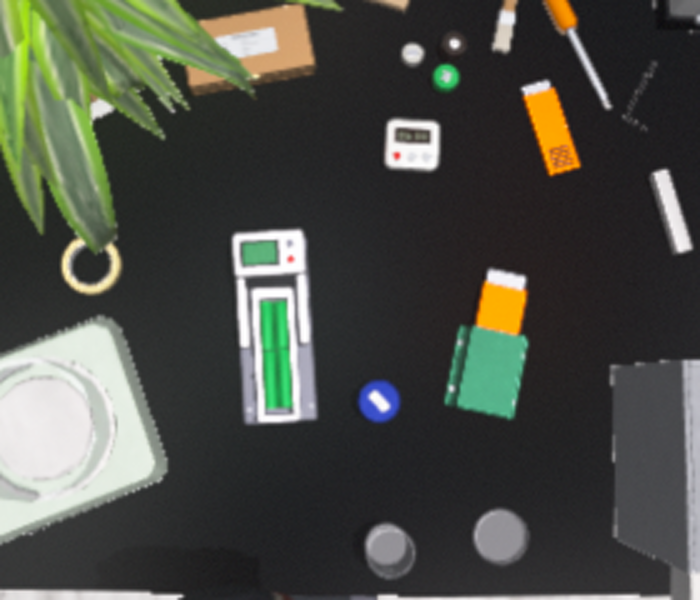

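View pics/side0.png

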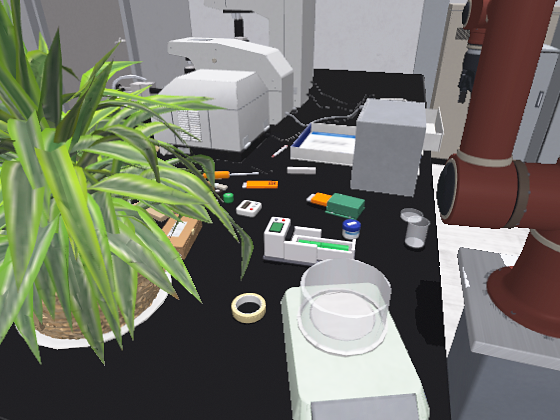

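Top crop: the candidates are the orange cover in the green pocket (full px 351,222) and a loose, smaller orange one (371,151). I choose the pocketed one because it sits in the pocket with its tongue out. The logger (261,229) has its housing at the far end, the jar is at 301,259, the timer at 314,159 and the tape at 184,208. Next I fit the poses from depth.

```bash
python3 - <<'E'
from h import *
for n in('top','side'):
    p,d=grab(n,n+'1.png'); W=world(n,d); np.savez(n+'1.npz',p=p,d=d,W=W)
    hsv=cv2.cvtColor(p,cv2.COLOR_RGB2HSV); H,S,V=[hsv[...,i].astype(int) for i in range(3)]
    x,y,z=[W[...,i] for i in range(3)]
    def box(x0,x1,y0,y1,z0,z1): return (d>0)&(x>x0)&(x<x1)&(y>y0)&(y<y1)&(z>z0)&(z<z1)
    def fit(name,m):
        P=W[m]; 
        c,s,a=cv2.minAreaRect(P[:,:2].astype(np.float32)); 
        b=cv2.boxPoints((c,s,a))
        print(n,name,m.sum(),'z pct',np.percentile(P[:,2],[5,50,95]).round(4),'c',np.round(c,4),'s',np.round(s,4),'a',round(a,1),b.round(3).tolist())
    b=box(.35,.66,-.1,.08,.004,.1)
    fit('logger',b); fit('bay',box(.35,.66,-.1,.08,.036,.046)); fit('house',box(.35,.66,-.1,.08,.068,.1)); fit('mid',box(.35,.66,-.1,.08,.050,.060))
    o=(H<22)&(S>150)&(V>120)
    fit('cover',o&box(.4,.62,-.35,-.2,.01,.05))
    fit('cover+tongue',box(.507,.62,-.35,-.2,.008,.05))
    fit('small',o&box(.65,.9,-.45,-.25,-.01,.05))
    g=(H>60)&(H<95)&(S>80)
    fit('pocket',g&box(.35,.56,-.36,-.17,.026,.05))
    for nm,m in(('bench',box(.5,.65,-.18,-.12,-.02,.02)),): print(nm,np.median(z[m]))
a=cv2.imread('pics/top1.png')[185:280,230:370]
cv2.imwrite('pics/top1c.png',cv2.resize(a,None,fx=5.6,fy=5.6,interpolation=cv2.INTER_CUBIC))
E
```

```text
top logger 2240 z pct [0.005  0.0367 0.078 ] c [ 0.5015 -0.0113] s [0.1759 0.3034] a 89.0 [[0.3479999899864197, -0.09700000286102295], [0.6520000100135803, -0.10199999809265137], [0.6549999713897705, 0.07400000095367432], [0.35100001096725464, 0.07900000363588333]]
top bay 339 z pct [0.0363 0.0388 0.0426] c [ 0.4744 -0.0049] s [0.1466 0.0575] a 4.4 [[0.39899998903274536, 0.017999999225139618], [0.40400001406669617, -0.039000000804662704], [0.550000011920929, -0.02800000086426735], [0.5450000166893005, 0.028999999165534973]]
top house 480 z pct [0.0719 0.0763 0.0799] c [ 0.5834 -0.0026] s [0.0481 0.0776] a 4.2 [[0.5569999814033508, 0.03400000184774399], [0.5619999766349792, -0.0430000014603138], [0.6100000143051147, -0.03999999910593033], [0.6050000190734863, 0.03799999877810478]]
top mid 232 z pct [0.0514 0.0554 0.0591] c [ 0.4813 -0.0101] s [0.1577 0.0771] a 4.3 [[0.4000000059604645, 0.02199999988079071], [0.4059999883174896, -0.05400000140070915], [0.5630000233650208, -0.0430000014603138], [0.5569999814033508, 0.03400000184774399]]
top cover 315 z pct [0.0194 0.0235 0.0265] c [ 0.5
[... 2477 characters left out ...]
00001335144043], [0.5640000104904175, -0.3089999854564667], [0.5799999833106995, -0.257999986410141], [0.5090000033378601, -0.23499999940395355]]
side small 272 z pct [0.0042 0.0105 0.0236] c [ 0.7977 -0.3375] s [0.0591 0.2048] a 89.2 [[0.6949999928474426, -0.3659999966621399], [0.8999999761581421, -0.36800000071525574], [0.8999999761581421, -0.3089999854564667], [0.6959999799728394, -0.3070000112056732]]
side pocket 407 z pct [0.0279 0.034  0.0357] c [ 0.4574 -0.2562] s [0.0664 0.0935] a 79.1 [[0.4050000011920929, -0.2800000011920929], [0.4970000088214874, -0.2980000078678131], [0.5099999904632568, -0.23199999332427979], [0.4180000126361847, -0.2150000035762787]]
bench 0.0013087344344368775
```

View pics/top1c.png

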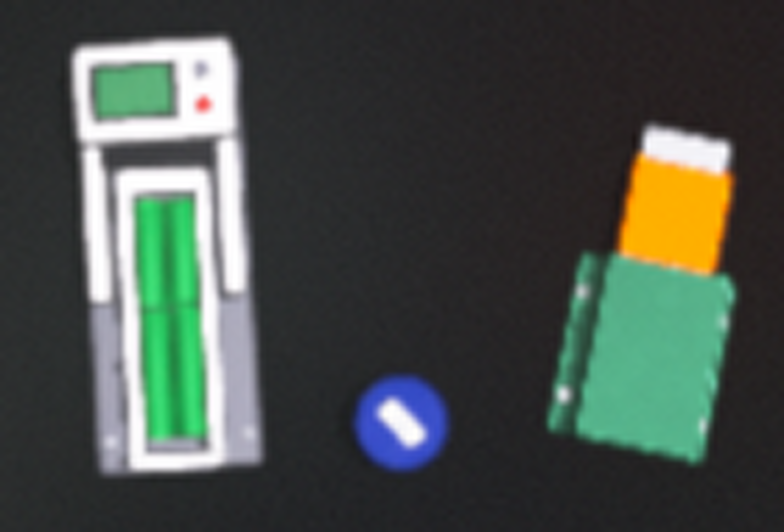

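The crop shows the cover seated in the pocket (orange at crop 675,215, steel tongue at 687,148). The logger's black lip is at crop 160,155 below the housing. Logger: origin ≈ (0.483,-0.0105), yaw ≈ 0.074. Pocket mouth ≈ (0.5015,-0.2655), yaw ≈ -0.21. These agree with the given sizes. Next I check for tall obstacles along the route.

```bash
cat >> h.py <<'E'
LO=np.array([.4830,-.0105]);LY=.074
def delta(pos,yaw,tilt=0):
    """shift in present tool axes, rotvec, to reach pos with tool x along yaw, nose (x) down by tilt"""
    s=manip.state();q=s['tool_rot'];A=R.from_quat([q[1],q[2],q[3],q[0]])
    T=R.from_euler('z',yaw)*R.from_euler('y',tilt)*R.from_euler('x',np.pi)
    print('t',round(s['time'],2),'shift',A.inv().apply(np.array(pos)-s['tool_pos']).round(4),'turn',(A.inv()*T).as_rotvec().round(4),'F',np.round(s['contact_force'],1),'w',round(s['gripper_width'],3),round(s['grasp_force'],1))
E
python3 - <<'E'
from h import *
for n in('top','side'):
    W=np.load(n+'1.npz')['W']
    for x0 in np.arange(.1,.65,.1):
        print(n,round(x0,1),[round(float(W[(W[...,0]>x0)&(W[...,0]<x0+.1)&(W[...,1]>y0)&(W[...,1]<y0+.1)][:,2].max(initial=-1)),2) for y0 in np.arange(-.7,.2,.1)])
delta([.536,-.271,.12],-.21)
print(manip.state()['tool_pos'])
E
```

```text
top 0.1 [0.41, 0.54, 0.56, -1.0, -1.0, 0.01, 0.5, 0.32, 0.01]
top 0.2 [0.23, 0.23, 0.23, 0.01, 0.02, 0.07, 0.69, 0.69, 0.04]
top 0.3 [0.23, 0.23, 0.23, 0.01, 0.01, 0.01, 0.01, 0.01, 0.14]
top 0.4 [0.23, 0.23, 0.23, 0.01, 0.04, 0.04, 1.13, 0.06, 0.15]
top 0.5 [0.05, 0.05, 0.01, 0.02, 0.04, 0.01, 0.08, 0.08, 0.2]
top 0.6 [0.05, 0.05, 0.02, 0.01, 0.01, 0.02, 0.35, 0.35, 0.33]
side 0.1 [0.47, 0.55, 0.55, -1.0, -1.0, 0.0, 0.3, 0.55, 0.0]
side 0.2 [0.54, 0.54, 0.23, 0.01, 0.02, 0.07, 0.54, 0.55, 0.0]
side 0.3 [0.23, 0.23, 0.23, 0.0, 0.02, 0.0, 0.01, 0.05, 0.14]
side 0.4 [0.23, 0.23, 0.23, 0.03, 0.04, 0.04, 0.06, 0.06, 0.14]
side 0.5 [0.05, 0.05, 0.01, 0.02, 0.04, 0.0, 0.08, 0.08, 0.19]
side 0.6 [0.05, 0.05, 0.02, 0.01, 0.0, 0.02, 0.35, 0.35, 0.32]
t 1.2 shift [ 0.459  -0.2377  0.1363] turn [ 0.     -0.      0.4428] F [ 0.  -0.   0.1] w 1.0 0.0
[ 0.1441793  -0.60813197  0.25631058]
```

```bash
python3 -m inch '[[[0,0,-0.04],[0,0,0],1],[[0.02,-0.01,-0.04],[0,0,0],1],[[0.042,-0.022,0],[0,0,0],1],[[0.042,-0.022,0],[0,0,0],1],[[0.042,-0.022,0],[0,0,0],1],[[0.042,-0.022,0],[0,0,0],1],[[0.042,-0.022,0],[0,0,0],1],[[0.042,-0.022,0],[0,0,0],1]]' && python3 -m inch '[[[0.042,-0.022,0],[0,0,0],1],[[0.042,-0.022,0],[0,0,0],1],[[0.042,-0.022,0],[0,0,0],1],[[0.04,-0.02,0],[0,0,0.148],1],[[0,0,0.04],[0,0,0.148],1],[[0,0,0.04],[0,0,0.147],1],[[0,0,0.04],[0,0,0],1],[[0,0,0],[0,0,0],1]]'; python3 -c "
from h import *
delta([.536,-.271,.12],-.21)"
```

```text
time: 2.0
tool_pos: [0.3773, -0.4057, 0.3366]
tool_rot: [0.0, 0.993, 0.116, 0.0]
contact_force: [1.0, -0.2, 1.0]
gripper_width: 0.996
grasp_force: 0.0
time: 2.8
tool_pos: [0.5141, -0.2832, 0.2089]
tool_rot: [-0.003, 0.995, -0.103, -0.006]
contact_force: [-0.9, 1.1, -0.8]
gripper_width: 1.002
grasp_force: 0.0
t 2.8 shift [ 0.02   -0.0159  0.0887] turn [-0.0054  0.012   0.0028] F [-0.9  1.1 -0.8] w 1.002 0.0
```

```bash
python3 -m inch '[[[0,0,0],[0,0,0],1],[[0,0,0],[0,0,0],1]]' >/dev/null; python3 -c "
from h import *
delta([.536,-.271,.12],-.21)"
```

```text
t 3.0 shift [ 0.0135 -0.0193  0.0997] turn [ 0.002  -0.0044  0.0022] F [ 0.2 -0.4  0.4] w 1.004 0.0
```

```bash
python3 -m inch '[[[0.006,-0.009,0.04],[0,0,0],1],[[0.0055,-0.008,0.04],[0,0,0],1],[[0.002,-0.002,0.02],[0,0,0],1],[[0,0,0],[0,0,0],1],[[0,0,0],[0,0,0],1],[[0,0,0],[0,0,0],1]]' >/dev/null; python3 - <<'E'
from h import *
delta([.536,-.271,.032],-.21)
grab('top','top2.png')
a=cv2.imread('pics/top2.png')[180:280,280:420]
cv2.imwrite('pics/top2c.png',cv2.resize(a,None,fx=5.6,fy=5.6,interpolation=cv2.INTER_CUBIC))
E
```

```text
t 3.6 shift [-0.0007 -0.0006  0.088 ] turn [ 0.0022 -0.0054  0.002 ] F [-0.2 -0.7  0.8] w 0.998 0.0
```

View pics/top2c.png

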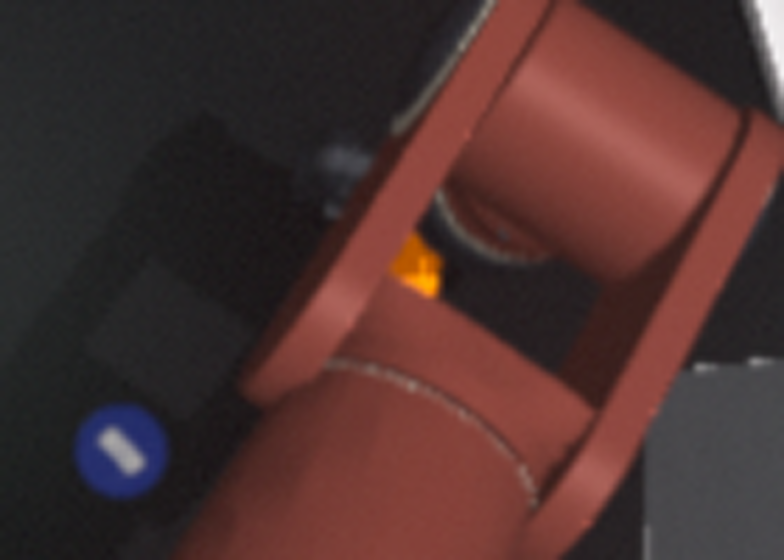

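The arm hides the cover from the top camera, though a bit of orange shows at crop 415,265 under the gripper. The measured pose is good, so I go down and close.

```bash
python3 -m inch '[[[0,0,0.04],[0.002,-0.005,0.002],1],[[-0.0005,-0.0005,0.03],[0,0,0],1],[[0,0,0.015],[0,0,0],1],[[0,0,0.002],[0,0,0],1],[[0,0,0],[0,0,0],1],[[0,0,0],[0,0,0],1]]'; python3 -c "
from h import *
delta([.536,-.271,.032],-.21)"
```

```text
time: 4.25
tool_pos: [0.5352, -0.2702, 0.0316]
tool_rot: [-0.0, 0.995, -0.105, -0.001]
contact_force: [-0.1, -0.9, 0.3]
gripper_width: 0.999
grasp_force: 0.0
t 4.25 shift [ 0.001   0.0006 -0.0004] turn [-0.0006  0.0015  0.0002] F [-0.1 -0.9  0.3] w 0.999 0.0
```

```bash
python3 -m inch '[[[0,0,0],[0,0,0],0.5],[[0,0,0],[0,0,0],0.2],[[0,0,0],[0,0,0],0.2],[[0,0,0],[0,0,0],0.2],[[0,0,0],[0,0,0],0.2],[[0,0,0],[0,0,0],0.2]]'
```

```text
time: 4.85
tool_pos: [0.5344, -0.2697, 0.0304]
tool_rot: [-0.001, 0.995, -0.105, -0.002]
contact_force: [-0.2, 0.0, 5.5]
gripper_width: 0.568
grasp_force: 62.8
```

Gripped, about 50 mm wide. I pull it out with a slight lift.

```bash
python3 -m inch '[[[0.005,0,-0.0015],[0,0,0],0.2],[[0.015,0,0],[0,0,0],0.2],[[0.02,0,0],[0,0,0],0.2],[[0.02,0,0],[0,0,0],0.2]]' && python3 -m inch '[[[0.02,0,0],[0,0,0],0.2],[[0.017,0,0],[0,0,0],0.2],[[0,0,0],[0,0,0],0.2],[[0,0,0],[0,0,0],0.2]]';python3 - <<'E'
from h import *
grab('side','side3.png')
a=cv2.imread('pics/side3.png')[140:260,220:400]
cv2.imwrite('pics/side3c.png',cv2.resize(a,None,fx=4.4,fy=4.4,interpolation=cv2.INTER_CUBIC))
E
```

```text
time: 5.25
tool_pos: [0.5926, -0.2814, 0.0295]
tool_rot: [-0.002, 0.994, -0.105, -0.003]
contact_force: [0.2, 0.4, -1.2]
gripper_width: 0.572
grasp_force: 62.1
time: 5.65
tool_pos: [0.628, -0.2889, 0.0292]
tool_rot: [-0.002, 0.995, -0.105, -0.003]
contact_force: [-0.4, -0.8, -1.0]
gripper_width: 0.57
grasp_force: 62.1
```

View pics/side3c.png

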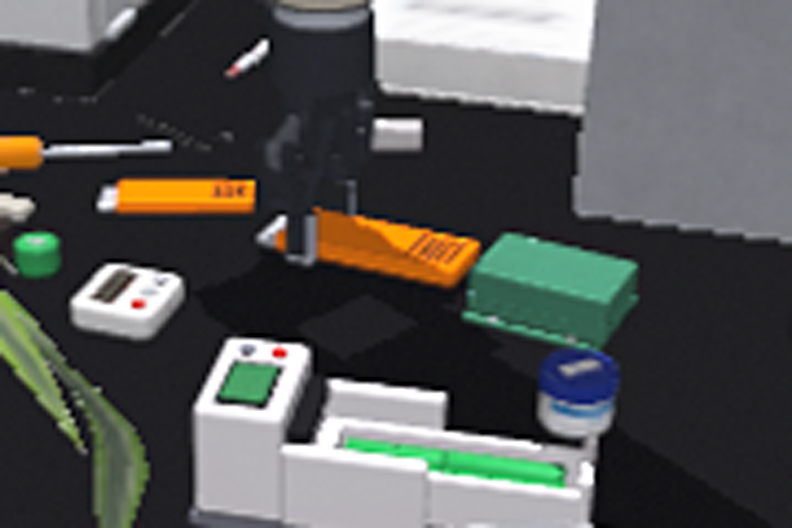

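The cover is clear of the pocket (ribbed end at crop 460,265, pocket at 470,280) and held level in the fingers. I move out a little more, lower it and release.

```bash
python3 -m inch '[[[0.006,0,0],[0,0,0],0.2],[[0,0,0.003],[0,0,0],0.2],[[0,0,0.002],[0,0,0],0.2],[[0,0,0],[0,0,0],0.2],[[0,0,0],[0,0,0],0.62],[[0,0,0],[0,0,0],0.7],[[0,0,0],[0,0,0],1],[[0,0,0],[0,0,0],1]]' && python3 -m inch '[[[0,0,-0.02],[0,0,0],1],[[0,0,-0.04],[0,0,0],1],[[0,0,-0.05],[0,0,0],1],[[-0.04,0,-0.02],[0,0,0],1],[[-0.05,0,0],[0,0,0],1],[[-0.03,0.04,0],[0,0,0],1],[[0,0.05,0],[0,0,0],1],[[0,0.05,0],[0,0,0],1]]';python3 - <<'E'
from h import *
for n in('side','top'):
    p,d=grab(n,n+'4.png');W=world(n,d)
    hsv=cv2.cvtColor(p,cv2.COLOR_RGB2HSV); H,S,V=[hsv[...,i].astype(int) for i in range(3)]
    x,y,z=[W[...,i] for i in range(3)]
    m=(H<22)&(S>150)&(V>120)&(d>0)&(x>.48)&(x<.69)&(y>-.36)&(y<-.2)&(z<.06)
    P=W[m];r=cv2.minAreaRect(P[:,:2].astype(np.float32));print(n,m.sum(),np.percentile(P[:,2],[5,50,95]).round(4),r,cv2.boxPoints(r).round(4).tolist())
a=cv2.imread('pics/top4.png')[160:260,280:420]
cv2.imwrite('pics/top4c.png',cv2.resize(a,None,fx=5.6,fy=5.6,interpolation=cv2.INTER_CUBIC))
E
```

```text
time: 6.5
tool_pos: [0.6346, -0.2907, 0.0256]
tool_rot: [-0.001, 0.994, -0.105, -0.002]
contact_force: [-0.3, -0.2, 0.2]
gripper_width: 0.996
grasp_force: 0.0
time: 7.3
tool_pos: [0.492, -0.4025, 0.1589]
tool_rot: [-0.002, 0.995, -0.103, 0.005]
contact_force: [44.4, 12.9, 2.1]
gripper_width: 1.001
grasp_force: 0.0
side 458 [0.0032 0.0128 0.0153] ((0.5980596542358398, -0.28371599316596985), (0.06495840102434158, 0.15208642184734344), 73.79296875) [[0.515999972820282, -0.2937000095844269], [0.6620000004768372, -0.3361000120639801], [0.6801000237464905, -0.27379998564720154], [0.5340999960899353, -0.2312999963760376]]
top 798 [0.0063 0.0115 0.0153] ((0.5903288722038269, -0.2852053940296173), (0.05567215383052826, 0.13739706575870514), 80.68383026123047) [[0.5180000066757202, -0.30160000920295715], [0.6535999774932861, -0.3237999975681305], [0.6625999808311462, -0.2689000070095062], [0.5270000100135803, -0.24660000205039978]]
```

View pics/top4c.png

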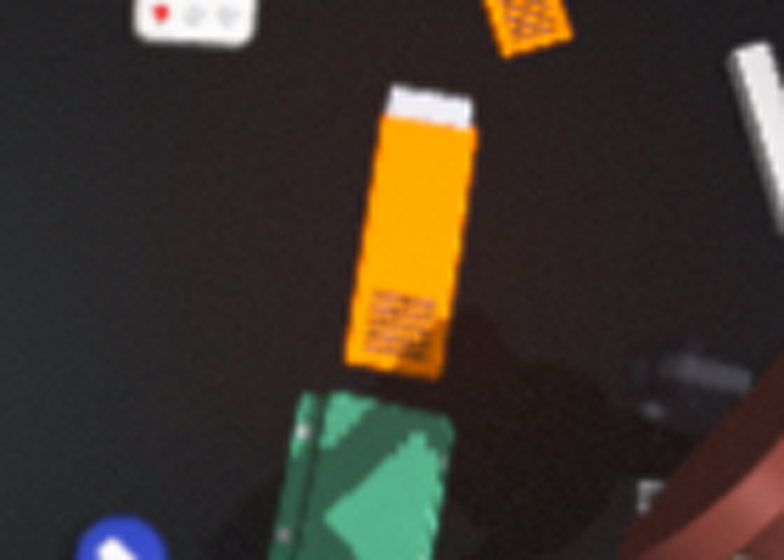

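I moved the wrong way in tool y, toward the box, so I back off. The cover lies flat and free (ribs at crop 400,325, tongue at 430,105), yaw ≈ -0.163.

```bash
python3 -m inch '[[[0,-0.04,0],[0,0,0],1],[[0,-0.05,0],[0,0,0],1],[[0,-0.04,0],[0,0,0],1],[[0,0,0],[0,0,0],1],[[0,0,0],[0,0,0],1]]'; python3 - <<'E'
from h import *
p=cv2.imread('pics/top4.png')[:,:,::-1]
u=np.array([np.cos(-.163),np.sin(-.163)]); c=np.array([.598,-.2865])
print(proj('top',[[*(c+u*75),.003],[*(c-u*75),.006]]), 'crop',(proj('top',[[*(c+u*75),.003],[*(c-u*75),.006]])-[280,160])*5.6)
g=c-u*.047;print(g);delta([*g,.06],-.163)
E
```

```text
time: 7.9
tool_pos: [0.5162, -0.2755, 0.1575]
tool_rot: [-0.0, 0.995, -0.104, -0.001]
contact_force: [0.4, -0.8, 0.4]
gripper_width: 1.0
grasp_force: 0.0
[[ -658.05377706  5375.20429553]
 [-1694.73941125 11487.14048646]] crop [[ -5253.10115151  29205.14405495]
 [-11058.540703    63431.98672418]]
[ 0.55162299 -0.27887288]
t 7.9 shift [ 0.0357 -0.004   0.0974] turn [-0.0007  0.0031 -0.045 ] F [ 0.4 -0.8  0.4] w 1.0 0.0
```

```bash
sed -i 's/np.atleast_2d(P).astype(float)/np.reshape(P,(-1,1,3)).astype(float)/' h.py; python3 -m inch '[[[0.02,-0.002,0.04],[0,0,-0.045],1],[[0.016,-0.0015,0.04],[0,0.003,0],1],[[0,0,0.017],[0,0,0],1],[[0,0,0],[0,0,0],1],[[0,0,0],[0,0,0],1],[[0,0,0],[0,0,0],1]]'>/dev/null; python3 - <<'E'
from h import *
delta([.5516,-.2789,.028],-.163)
c=np.array([.598,-.2865]);u=np.array([np.cos(-.163),np.sin(-.163)])
print((proj('top',[[*(c+u*75/1000),.003],[*(c-u*75/1000),.006]])-[280,160])*5.6)
E
```

```text
t 8.5 shift [-0.0008 -0.0012  0.0334] turn [-0.0005 -0.0017 -0.0025] F [-1.1 -0.6  0.2] w 1.001 0.0
[[431.72244539  92.6043855 ]
 [392.11897157 367.40075319]]
```

Model projection (432,93) and (392,367) matches the picture. I go down and grip.

```bash
python3 -m inch '[[[-0.0008,-0.0012,0.02],[0,-0.0015,-0.0025],1],[[0,0,0.013],[0,0,0],1],[[0,0,0],[0,0,0],1],[[0,0,0],[0,0,0],0.6],[[0,0,0],[0,0,0],0.2],[[0,0,0],[0,0,0],0.2],[[0,0,0],[0,0,0],0.2],[[0,0,0],[0,0,0],0.2]]'; python3 -c "
from h import *
delta([.5516,-.2789,.028],-.163)"
```

```text
time: 9.3
tool_pos: [0.5516, -0.2781, 0.0273]
tool_rot: [-0.001, 0.997, -0.081, -0.0]
contact_force: [-0.2, 0.2, 6.1]
gripper_width: 0.564
grasp_force: 62.4
t 9.3 shift [ 0.0001  0.0007 -0.0007] turn [-0.0012  0.0009  0.0008] F [-0.2  0.2  6.1] w 0.564 62.4
```

```bash
cat >> h.py <<'E'
def tcp(tx,tz,tilt,ty=0,gx=.122,gz=.0273):
    c,s=np.cos(tilt),np.sin(tilt)
    l=np.array([tx-gx*c+gz*s,ty,tz+gx*s+gz*c])
    return np.array([*(LO+np.array([[np.cos(LY),-np.sin(LY)],[np.sin(LY),np.cos(LY)]])@l[:2]),l[2]])
def tip(gx=.122,gz=.0273):
    s=manip.state();q=s['tool_rot'];A=R.from_quat([q[1],q[2],q[3],q[0]])
    P=np.array([s['tool_pos']+A.apply(v) for v in([gx,0,gz],[gx-.15,0,gz])])
    L=np.c_[(P[:,:2]-LO)@np.array([[np.cos(LY),-np.sin(LY)],[np.sin(LY),np.cos(LY)]]),P[:,2]]
    print('tip',L[0].round(4),'rib',L[1].round(4),'tilt',np.round((L[1,2]-L[0,2])/.15,3),'F',np.round(s['contact_force'],1),'M',np.round(s['ft_torque'],2))
E
python3 -m inch '[[[0,0,-0.02],[0,0,0],0.2],[[0,0,-0.04],[0,0,0],0.2],[[0,0,-0.05],[0,0,0],0.2],[[0,0,0],[0,0,0],0.2],[[0,0,0],[0,0,0],0.2]]';python3 -c "
from h import *
tip();t=tcp(.045,.085,.1);print(t);delta(t,LY,.1)"
```

```text
time: 9.8
tool_pos: [0.5516, -0.2782, 0.1374]
tool_rot: [-0.0, 0.997, -0.081, -0.0]
contact_force: [-0.7, 0.3, -1.7]
gripper_width: 0.563
grasp_force: 62.1
tip [ 0.1672 -0.3006  0.1101] rib [ 0.0214 -0.2655  0.1101] tilt 0.001 F [-0.7  0.3 -1.7] M [-0.06  0.06 -0.02]
[ 0.40953655 -0.01594624  0.12434329]
t 9.8 shift [-0.1826 -0.2359  0.0134] turn [-0.0127 -0.0991 -0.2359] F [-0.7  0.3 -1.7] w 0.563 62.1
```

```bash
python3 -m inch '[[[-0.01,-0.013,0],[0,0,0],0.2],[[-0.025,-0.032,0],[0,0,0],0.2],[[-0.028,-0.036,0],[0,0,0],0.2],[[-0.028,-0.036,0],[0,0,0],0.2],[[-0.028,-0.036,0],[0,0,0],0.2],[[-0.028,-0.036,0],[0,0,0],0.2],[[-0.025,-0.032,0],[0,0,0],0.2],[[-0.01,-0.013,0],[0,0,0],0.2]]' && python3 -m inch '[[[0,0,0],[-0.003,-0.025,-0.06],0.2],[[0,0,0],[-0.003,-0.025,-0.06],0.2],[[0,0,0],[-0.003,-0.025,-0.06],0.2],[[0,0,0],[-0.003,-0.025,-0.056],0.2],[[0,0,0],[0,0,0],0.2],[[0,0,0],[0,0,0],0.2]]';python3 - <<'E'
from h import *
tip();t=tcp(.045,.085,.1);delta(t,LY,.1)
for n in('side','top'):
    p,d=grab(n,n+'5.png');np.savez(n+'5.npz',p=p,d=d,W=world(n,d))
a=cv2.resize(cv2.imread('pics/top5.png')[180:280,220:340],None,fx=3.3,fy=3.3,interpolation=cv2.INTER_CUBIC)
b=cv2.resize(cv2.imread('pics/side5.png')[180:280,240:360],None,fx=3.3,fy=3.3,interpolation=cv2.INTER_CUBIC)
cv2.imwrite('pics/c5.png',np.hstack([a,b]))
E
```

```text
time: 10.6
tool_pos: [0.4057, -0.0148, 0.1337]
tool_rot: [-0.002, 0.997, -0.08, -0.004]
contact_force: [0.4, -0.2, -1.6]
gripper_width: 0.562
grasp_force: 62.2
time: 11.2
tool_pos: [0.4086, -0.0175, 0.1357]
tool_rot: [0.0, 0.998, 0.036, -0.053]
contact_force: [-0.1, 0.8, -1.0]
gripper_width: 0.57
grasp_force: 62.2
tip [ 0.0437 -0.0015  0.0957] rib [-0.1055 -0.0014  0.1115] tilt 0.105 F [-0.1  0.8 -1. ] M [0.05 0.03 0.02]
t 11.2 shift [ 0.0023 -0.0015  0.0111] turn [-0.0032  0.0052 -0.0011] F [-0.1  0.8 -1. ] w 0.57 62.2
```

View pics/c5.png

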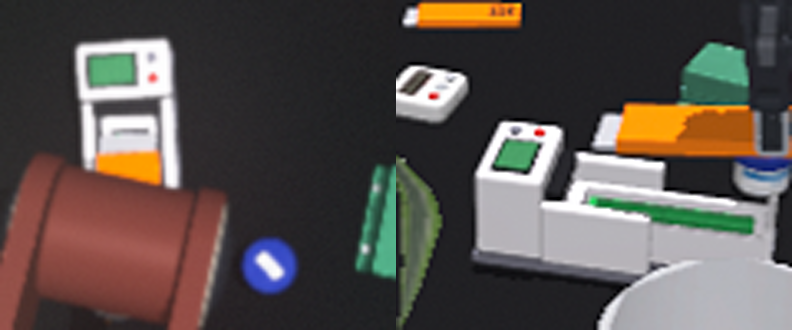

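The tongue half is visible from the top (tongue at crop 130,140) between the cheeks, and from the side (tongue at 605,130). I measure it against the logger.

```bash
cat > m.py <<'E'
from h import *
def meas(n,p,W,d):
    hsv=cv2.cvtColor(p,cv2.COLOR_RGB2HSV); H,S,V=[hsv[...,i].astype(int) for i in range(3)]
    M=np.array([[np.cos(LY),-np.sin(LY)],[np.sin(LY),np.cos(LY)]])
    L=np.dstack([(W[...,:2]-LO)@M,W[...,2]]);x,y,z=[L[...,i] for i in range(3)]
    near=(d>0)&(abs(y)<.045)&(x>-.15)&(x<.085)
    o=(H<22)&(S>150)&(V>100)&near&(z>.03); P=L[o]
    # top face fit
    A=np.c_[P[:,0],P[:,1],np.ones(len(P))];k=np.ones(len(P),bool)
    for _ in range(8):
        c=np.linalg.lstsq(A[k],P[k,2],rcond=None)[0];r=P[:,2]-A@c;k=r>-.004
    T=P[k];print(n,'plane slope x,y',c[:2].round(3),'z at x=0',c[2].round(4),'n',k.sum(),'x max',np.percentile(T[:,0],98).round(4))
    xs=np.arange(T[:,0].min()+.006,T[:,0].max()-.006,.004)
    for nm,q in(('lo',0),('hi',1)):
        e=[]
        for a in xs:
            t=T[(abs(T[:,0]-a)<.003),1]
            if len(t)>5:e.append([a,t.min() if q==0 else t.max()])
        e=np.array(e);print('  edge',nm,np.polyfit(e[:,0],e[:,1],1).round(4),'mean',e.mean(0).round(4))
    w=near&(S<60)&(V>120)&(z>c[2]+c[0]*x-.013)&(z<c[2]+c[0]*x-.001)&(x>T[:,0].max()-.004)&(abs(y)<.026)
    if w.sum():print('  tongue',w.sum(),'x',np.percentile(x[w],[2,98]).round(4),'y',y[w].min().round(4),y[w].max().round(4))
    # logger refs: cheek inner/outer faces, housing
    ch=near&(x>.005)&(x<.06)&(z>.050)&(z<.061)&(S<60)&(abs(y)>.027);print('  cheeks y',*[f'{np.percentile(y[ch&g],[2,50,98]).round(4)}' for g in(y<0,y>0) if (ch&g).any()])
    ho=(d>0)&(x>.06)&(x<.14)&(abs(y)<.06)&(z>.070);print('  house x',np.percentile(x[ho],[1,99]).round(4),'y',np.percentile(y[ho],[1,99]).round(4))
E
python3 - <<'E'
from m import *
for n in('top','side'):
    f=np.load(n+'5.npz');meas(n,f['p'],f['W'],f['d'])
E
```

```text
top plane slope x,y [-8.359 -0.165] z at x=0 0.3377 n 11 x max 0.0283Traceback (most recent call last):
  File "<stdin>", line 3, in <module>
  File "m.py", line 19, in meas
    e=np.array(e);print('  edge',nm,np.polyfit(e[:,0],e[:,1],1).round(4),'mean',e.mean(0).round(4))
                                               ~^^^^^
IndexError: too many indices for array: array is 1-dimensional, but 2 were indexed
```

```bash
python3 - <<'E'
s=open('m.py').read()
i=s.index('    A=np.c_');j=s.index("    T=P[k]")
s=s[:i]+"""    sl=-.105; b=np.percentile(P[:,2]-sl*P[:,0],80); k=abs(P[:,2]-sl*P[:,0]-b)<.005
    c=np.linalg.lstsq(np.c_[P[k,:2],np.ones(k.sum())],P[k,2],rcond=None)[0]
"""+s[j:]
s=s.replace("e=np.array(e);","e=np.array(e)\n        if len(e)>2:")
open('m.py','w').write(s)
E
python3 - <<'E'
from m import *
for n in('top','side'):
    f=np.load(n+'5.npz');meas(n,f['p'],f['W'],f['d'])
E
```

```text
top plane slope x,y [-0.124  0.012] z at x=0 0.1125 n 138 x max 0.0276
  edge lo [-0.0568 -0.0231] mean [ 0.0148 -0.024 ]
  edge hi [ 1.4831 -0.0041] mean [0.0148 0.0178]
  tongue 80 x [0.0307 0.0437] y -0.02 0.0207
  cheeks y [-0.0378 -0.0333 -0.0282] [0.0294 0.0339 0.0379]
  house x [0.0766 0.124 ] y [-0.0373  0.0388]
side plane slope x,y [-0.107 -0.02 ] z at x=0 0.1132 n 577 x max 0.0272
  edge lo [ 0.0134 -0.0231] mean [-0.0305 -0.0235]
  edge hi [0.0112 0.0239] mean [-0.0305  0.0236]
  tongue 59 x [0.0324 0.0446] y -0.0205 0.0212
  cheeks y [-0.0382 -0.0319 -0.0284] [0.0292 0.035  0.038 ]
  house x [0.0779 0.124 ] y [-0.0374  0.0382]
```

Cover and cheeks are centred to within 0.5 mm in the same view, and the kinematic tip x and z agree with the cameras. I lower it in front of the lip.

```bash
python3 -c "
from h import *
t=tcp(.054,.047,.105,-.0011);delta(t,LY,.105)"
```

```text
t 11.3 shift [ 0.0152 -0.0003  0.0479] turn [-0.003  -0.0008 -0.0008] F [ 0.7  0.2 -1.4] w 0.562 62.2
```

```bash
python3 -m inch '[[[0.003,0,0.01],[-0.003,0,0],0.2],[[0.005,0,0.015],[0,0,0],0.2],[[0.005,0,0.015],[0,0,0],0.2],[[0.002,0,0.007],[0,0,0],0.2],[[0,0,0],[0,0,0],0.2],[[0,0,0],[0,0,0],0.2]]' >/dev/null; python3 -c "
from h import *
tip();t=tcp(.056,.0425,.1,-.0011);delta(t,LY,.1)"
```

```text
tip [ 0.0544 -0.0015  0.0489] rib [-0.0948 -0.0015  0.0644] tilt 0.103 F [ 0.2 -0.3 -0.8] M [ 0.04 -0.07 -0.01]
t 11.9 shift [ 0.0021 -0.0004  0.0066] turn [0.0004 0.0033 0.0001] F [ 0.2 -0.3 -0.8] w 0.567 62.2
```

```bash
python3 -m inch '[[[0.001,0,0.003],[0,0,0],0.2],[[0.001,0,0.003],[0,0,0],0.2],[[0,0,0.001],[0,0,0],0.2],[[0,0,0],[0,0,0],0.2],[[0,0,0],[0,0,0],0.2]]' >/dev/null; python3 -c "
from h import *
tip();t=tcp(.073,.042,.1,-.0011);delta(t,LY,.1)
for n in('top','side'):
    p,d=grab(n,n+'6.png')
    from m import meas
    meas(n,p,world(n,d),d)"
```

```text
tip [ 0.0557 -0.0015  0.0418] rib [-0.0935 -0.0015  0.0572] tilt 0.103 F [ 0.2  0.3 -1.1] M [ 0.04 -0.01 -0.02]
t 12.4 shift [ 0.0171 -0.0004 -0.0016] turn [0.0004 0.0031 0.0002] F [ 0.2  0.3 -1.1] w 0.562 62.2
top plane slope x,y [-0.112  0.003] z at x=0 0.0595 n 114 x max 0.0399
  edge lo [-0.051  -0.0223] mean [ 0.026  -0.0236]
  edge hi [ 2.3942 -0.0487] mean [0.026  0.0135]
  tongue 103 x [0.0427 0.0642] y -0.0224 0.0231
  cheeks y [-0.0377 -0.0331 -0.0283] [0.029  0.0338 0.0376]
  house x [0.0769 0.1236] y [-0.0371  0.0384]
side plane slope x,y [-0.103 -0.022] z at x=0 0.0604 n 563 x max 0.039
  edge lo [-0.0115 -0.0232] mean [-0.0187 -0.0229]
  edge hi [0.0184 0.0236] mean [-0.0187  0.0233]
  tongue 64 x [0.0449 0.0676] y -0.0233 0.015
  cheeks y [-0.0392 -0.0331 -0.0282] [0.0281 0.0349 0.0382]
  house x [0.0782 0.1245] y [-0.0366  0.0378]
```

```bash
python3 -m inch '[[[0.004,-0.0002,-0.0004],[0,0,0],0.2],[[0.004,-0.0002,-0.0004],[0,0,0],0.2],[[0.004,0,-0.0004],[0,0,0],0.2],[[0.004,0,-0.0004],[0,0,0],0.2],[[0.001,0,0],[0,0,0],0.2],[[0,0,0],[0,0,0],0.2],[[0,0,0],[0,0,0],0.2]]'; python3 -c "
from h import *
tip()"
```

```text
time: 13.2
tool_pos: [0.4373, -0.0149, 0.0811]
tool_rot: [0.002, 0.998, 0.037, -0.052]
contact_force: [-0.2, 0.1, -0.7]
gripper_width: 0.567
grasp_force: 62.2
tip [ 0.0726 -0.001   0.0414] rib [-0.0766 -0.001   0.0569] tilt 0.103 F [-0.2  0.1 -0.7] M [-0.01 -0.03  0.  ]
```

Hooked: tip at x 72.6, z 41.4 mm, tilt 0.10, with no contact forces. Next I work out the swing down.

```bash
python3 -c "
from h import *
for a,z in((.05,.0408),(.0,.0405)):
    t=tcp(.0745,z,a,-.001);delta(t,LY,a)"
```

```text
t 13.2 shift [ 0.0006 -0.      0.0069] turn [0.0003 0.0536 0.0003] F [-0.2  0.1 -0.7] w 0.567 62.2
t 13.2 shift [-0.0002 -0.      0.0134] turn [0.0003 0.1036 0.0003] F [-0.2  0.1 -0.7] w 0.567 62.2
```

```bash
python3 -m inch '[[[0.0005,0,0.0012],[0,0.009,0],0.2],[[0,0,0.0012],[0,0.009,0],0.2],[[0,0,0.0012],[0,0.009,0],0.2],[[0,0,0.0012],[0,0.009,0],0.2],[[0,0,0.0012],[0,0.009,0],0.2],[[0,0,0.0012],[0,0.009,0],0.2],[[0,0,0],[0,0,0],0.2],[[0,0,0],[0,0,0],0.2]]'; python3 -c "
from h import *
tip();delta(tcp(.0745,.0402,0,-.001),LY,0)"
```

```text
time: 14.0
tool_pos: [0.4373, -0.0149, 0.074]
tool_rot: [0.001, 0.999, 0.037, -0.025]
contact_force: [-0.0, -0.5, -1.2]
gripper_width: 0.564
grasp_force: 62.2
tip [ 0.0746 -0.001   0.0407] rib [-0.0752 -0.0011  0.0481] tilt 0.049 F [-0.  -0.5 -1.2] M [-0.03  0.02 -0.03]
t 14.0 shift [-0.0013 -0.      0.0066] turn [0.0003 0.0492 0.0002] F [-0.  -0.5 -1.2] w 0.564 62.2
```

```bash
python3 -m inch '[[[-0.0002,0,0.0012],[0,0.009,0],0.2],[[-0.0002,0,0.0012],[0,0.009,0],0.2],[[-0.0002,0,0.0012],[0,0.009,0],0.2],[[-0.0003,0,0.0012],[0,0.009,0],0.2],[[-0.0003,0,0.001],[0,0.009,0],0.2],[[0,0,0.0006],[0,0.004,0],0.2],[[0,0,0],[0,0,0],0.2],[[0,0,0],[0,0,0],0.2]]'; python3 -c "
from h import *
tip();delta(tcp(.0745,.0400,0,-.001),LY,0)
from m import *
p,d=grab('side','side7.png');meas('side',p,world('side',d),d)"
```

```text
time: 14.8
tool_pos: [0.436, -0.0151, 0.0677]
tool_rot: [0.0, 0.999, 0.037, -0.0]
contact_force: [0.3, 1.0, -1.0]
gripper_width: 0.562
grasp_force: 62.2
tip [ 0.0748 -0.0011  0.0404] rib [-0.0752 -0.0011  0.0404] tilt 0.0 F [ 0.3  1.  -1. ] M [-0.    0.02 -0.01]
t 14.8 shift [-0.0003 -0.0001  0.0004] turn [0.0003 0.0002 0.0002] F [ 0.3  1.  -1. ] w 0.562 62.2
side plane slope x,y [-0.012 -0.005] z at x=0 0.0537 n 349 x max 0.0582
  edge lo [-0.0822 -0.0216] mean [ 0.0151 -0.0228]
  edge hi [-0.0338  0.0222] mean [0.0151 0.0217]
  tongue 15 x [0.0627 0.067 ] y -0.0219 0.0093
  cheeks y [-0.0389 -0.0318 -0.029 ] [0.0289 0.0351 0.0383]
  house x [0.078  0.1241] y [-0.0371  0.0385]
```

Down with no forces. I lower slowly until it touches the seat.

```bash
python3 -m inch '[[[0,0,0.0005],[0,0,0],0.2],[[0,0,0.0005],[0,0,0],0.2],[[0,0,0],[0,0,0],0.2]]'; python3 -c "
from h import *
tip()"
```

```text
time: 15.15
tool_pos: [0.4361, -0.0151, 0.0673]
tool_rot: [0.0, 0.999, 0.037, -0.0]
contact_force: [-3.6, 0.3, 5.1]
gripper_width: 0.563
grasp_force: 62.8
tip [ 0.0749 -0.0011  0.0399] rib [-0.0751 -0.0011  0.04  ] tilt 0.001 F [-3.6  0.3  5.1] M [ 0.16  0.56 -0.01]
```

```bash
python3 -m inch '[[[0,0,0],[0,0,0],0.62],[[0,0,0],[0,0,0],0.75],[[0,0,0],[0,0,0],1],[[0,0,0],[0,0,0],1],[[0,0,0],[0,0,0],1]]' && python3 -m inch '[[[0,0,-0.01],[0,0,0],1],[[0,0,-0.03],[0,0,0],1],[[0,0,-0.04],[0,0,0],1],[[0,0,-0.04],[0,0,0],1],[[0,0.04,-0.03],[0,0,0],1],[[0,0.05,0],[0,0,0],1],[[0,0.05,0],[0,0,0],1],[[0,0.03,0],[0,0,0],1]]' && python3 -m inch '[[[0,0,0],[0,0,0],1],[[0,0,0],[0,0,0],1],[[0,0,0],[0,0,0],1]]';python3 - <<'E'
from m import *
for n in('top','side'):
    p,d=grab(n,n+'8.png')
    try: meas(n,p,world(n,d),d)
    except Exception as e: print(e)
a=cv2.resize(cv2.imread('pics/top8.png')[180:280,220:340],None,fx=3.3,fy=3.3,interpolation=cv2.INTER_CUBIC)
b=cv2.resize(cv2.imread('pics/side8.png')[180:280,240:360],None,fx=3.3,fy=3.3,interpolation=cv2.INTER_CUBIC)
cv2.imwrite('pics/c8.png',np.hstack([a,b]))
E
```

```text
time: 15.65
tool_pos: [0.4359, -0.015, 0.0665]
tool_rot: [0.0, 0.999, 0.037, -0.0]
contact_force: [0.4, -0.6, 0.7]
gripper_width: 0.998
grasp_force: 0.0
time: 16.45
tool_pos: [0.4487, -0.1875, 0.2184]
tool_rot: [0.001, 0.999, 0.036, 0.001]
contact_force: [-0.5, 0.8, 1.2]
gripper_width: 1.001
grasp_force: 0.0
time: 16.75
tool_pos: [0.4485, -0.1837, 0.2169]
tool_rot: [-0.0, 0.999, 0.038, -0.0]
contact_force: [0.4, 0.1, 0.0]
gripper_width: 0.999
grasp_force: 0.0
top plane slope x,y [-0.031  0.006] z at x=0 0.0527 n 462 x max 0.0563
  edge lo [-0.0152 -0.0231] mean [ 0.0068 -0.0232]
  edge hi [0.0325 0.0223] mean [0.0068 0.0226]
  tongue 21 x [0.0606 0.0643] y -0.0198 0.0231
  cheeks y [-0.0378 -0.0333 -0.0282] [0.029  0.0339 0.0386]
  house x [0.0768 0.1239] y [-0.0371  0.0386]
side plane slope x,y [-0.006  0.003] z at x=0 0.0533 n 380 x max 0.058
  edge lo [-0.0046 -0.0245] mean [ 0.0146 -0.0245]
  edge hi [-0.029   0.0226] mean [0.0146 0.0222]
  tongue 15 x [0.0627 0.0672] y -0.0219 0.011
  cheeks y [-0.0393 -0.0318 -0.0278] [0.029  0.0352 0.0378]
  house x [0.0782 0.1243] y [-0.0374  0.0385]
```

View pics/c8.png

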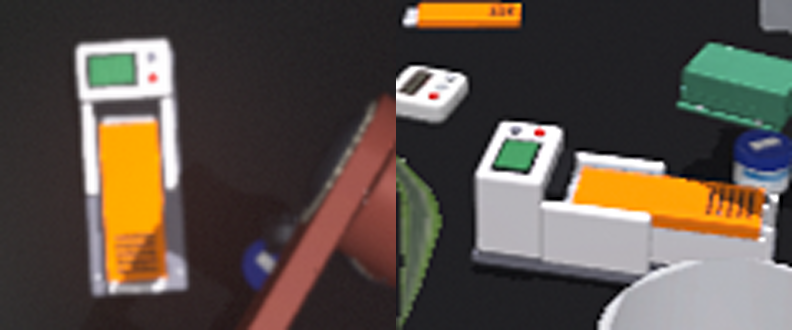

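The cover lies in the bay with its tongue under the lip and ribs at the end stop (top crop 140,260, side 735,200). The top fit was biased by its slope prior, so I recheck flatness without it, then hand in if it is good.

```bash
sed -i 's/sl=-.105/sl=0/' m.py; python3 - <<'E'
from m import *
for n in('top','side'):
    p,d=grab(n); meas(n,p,world(n,d),d)
E
```

```text
top plane slope x,y [-0.001  0.009] z at x=0 0.052 n 787 x max 0.0551
  edge lo [ 0.0068 -0.0238] mean [-0.0094 -0.0239]
  edge hi [0.0023 0.0232] mean [-0.0094  0.0232]
  tongue 22 x [0.0607 0.0644] y -0.0198 0.0231
  cheeks y [-0.0378 -0.033  -0.0282] [0.0291 0.0337 0.0387]
  house x [0.077  0.1236] y [-0.0371  0.0389]
side plane slope x,y [ 0.003 -0.012] z at x=0 0.053 n 667 x max 0.0565
  edge lo [ 0.0089 -0.0247] mean [-0.0069 -0.0248]
  edge hi [-0.0351  0.0223] mean [-0.0069  0.0225]
  tongue 16 x [0.0628 0.0671] y -0.0251 0.0105
  cheeks y [-0.0393 -0.0321 -0.0283] [0.0286 0.0348 0.0384]
  house x [0.0781 0.1243] y [-0.0372  0.0383]
```

The cover is flat, with its top face at z = 52 mm as it should be.

```bash
python3 -c "
from plant import manip
print(manip.job_done())"
```

```text
the job is handed in; nothing more can be done
None
```

The cover lies flat on the logger's battery bay with its tongue under the lip, and it is released; I handed the job in at about 17 s, but the hand-in printed no verdict. One risk: while backing off after the first put-down I moved toward the grey box by mistake and the wrist read about 46 N. If that was the gripper or arm pressing on the box, it passed the 40 N limit; the jar, timer and tape were not knowingly touched.

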